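Stamp the silver strip in the marking press

TASK

One of the two marking presses on the jeweller's bench has a silver strip lying across its anvil. Stamp that strip: push the press's round plunger head straight down to its stop, keep it down for a moment, then let it spring all the way back up. Leave the strip lying in place and do not press the empty press.

Things in the scene. Friction and masses are not known exactly. Their poses are not given: they have to be found in the camera images.
- plunger_top (a point): Centre of the flat top of the loaded press's plunger head (moves with it): a level black disc 44 mm across, 18 mm thick, its top 166 mm above the bench when up, the highest part of the press. The green C-shaped press is fixed to the bench: base 135 x 90 mm, arm 34 mm wide, its top at 125 mm, column on the point's +x side, its far face 80 mm away. z up.
- plunger (a joint): How far the loaded press's plunger is pressed straight down, in m: 0 up, 0.020 at its hard stop. The spring takes about 3 N to start and 8 N at the stop, and lifts it back by itself.
- strip_center (a point): Centre of the loose flat silver strip, 140 x 24 x 4 mm, lying across the anvil (50 x 50 mm, top 45 mm above the bench) under the loaded press's plunger, its ends sticking out on both sides. Length along y, z up. The die just reaches it when the plunger is at its stop. A like strip lying on the bench plays no part.
- spare_plunger (a joint): How far the plunger of the other press is pressed, in m: 0 up, 0.020 at its stop. That press looks the same but its anvil is empty; it stands at least 250 mm away, plunger to plunger. Leave it alone.
There are look-alikes about, which are no part of the job. Leave any purple look-alike of the part that bears plunger_top alone. What is shaped like the part that bears strip_center but blue is not meant.

How it is judged:
By the outcome, as a careful person would: the job done as asked, in the order asked, and still so for the second after the job is handed in, with the robot touching nothing.
It also fails if it takes over 26 s, if anything falls off the work surface, if the arm or the gripper's body presses on something with over 40 N, if the wrist force passes 120 N, or if a joint passes its speed limit or range.

ROBOT

A 6-joint arm with a two-finger parallel gripper is mounted at the origin on the work surface. World frame = base frame: x ahead of the robot, y to its left, z up, the work surface at z = 0. Lengths are in m, angles in rad, forces in N, time in s.
With the tool pointing down it reaches from about 0.3 to 0.875 m from the base axis. Payload 6.4 kg.
Tool frame: the origin (TCP) lies midway between the tips of the shut fingers; the grasp point (between the pads) lies 19 mm behind it; z points along the fingers, y is the direction in which the jaws open and shut (so a half turn about z gives the same grasp; the last joint's range is limited). The gripper opens to 85 mm and grips with 20 to 120 N. Pads are 22 mm wide; open, the fingers measure 114 mm over their backs; the gripper's body (76 mm by 85 mm) begins 54 mm behind the grasp point. The pads swing forward as they close: fully open they stand 13 mm farther back than shut.
Start: joints at [1.035, 0.181, 1.607, -0, 1.354, -0.206], TCP at [0.186, 0.544, 0.231] pointing down, gripper open.
Joint ranges: [-2.99, 2.99], [-0.89, 2.07], [0.3, 2.58], [-1.14, 4.28], [0, 2.63], [-3.12, 3.12]. Speed limits (rad/s): [2.57, 2.57, 3.01, 3.14, 3.14, 3.14].

INTERFACE

Orientations are given as a unit quaternion [w, x, y, z].
In Python, from bench import ctrl gives the robot as it stands. The module is installed in compiled form; this text tells all that it offers.
- The arm moves only by the tool arm_command, never from a script. Its argument "plan" is one flat list of numbers, 4 for each row, row after row: the shift along the tool's x, y, z in mm, then the turn about the tool's z in rad. A call has 1 to 20 rows; each row shifts and turns the commanded pose from where the row before left it, along the tool's axes as they then stand; what a row does not reach is not made up. A row lasts 1/10 s, in which the tool goes at most 50 mm and 8.59 degrees, less where a joint would pass 70% of its speed; a pose out of reach is approached as far as the arm can. A call is refused whole if a number of a shift passes 50 or a number of a turn 0.15, either way. A call with a gripper value outside its range is refused whole. "grip" is the opening, from 0 (shut) to 1 (fully open), set as the call begins (left out, the last holds). The fingers move at their own pace and stop on an object; the grip force is fixed at half the most. Time passes only in rows, so rows that do not move let the fingers close. It gives the time, the measured TCP pose, the force and the opening at its end, in the units of the state.
- ctrl.get_obs(): the state, without advancing time (a new reading comes with each control period).
- ctrl.camera(name): name is "scene" or "top"; returns a dict with "color" (480x640x3 uint8, red, green, blue), "camera_matrix" (3x3 intrinsics, pixels), "k1" (the pictures are not rectified: a ray, as slopes to the right and down, at radius r is drawn at 1 + k1 r^2 times it, then the intrinsics apply), "eye" and "attitude" of the camera in the world. Camera axes: x right, y up, looking along -z (the intrinsics and any distortion apply to the point x, -y, -z); pixel columns grow to the right and rows downward; lengths in m; the calibration is good to about 2 mm. A picture is of the moment at which its call begins. There is no depth.
- ctrl.hand_in(): hands the job in, once; it reports no verdict.
The state is a dict: "time_s": time; "q": joint angles; "dq": joint speeds; "joint_efforts": joint torques, N m; "eef_pos": TCP position; "eef_rot": TCP orientation; "wrist_force": force on the tool from outside, world axes, zero at the start; "torque": the same for the moment, N m; "opening": opening from 0.0 (shut) to 1.0 (fully open).
Only numpy, scipy, OpenCV 4.12 (cv2) and the standard library are available. Lean on these libraries where they do the work, as an engineer would, in place of code of your own. Each camera call takes 0.05 s, during which the arm holds its last target. There are 200 camera calls.

## Working session

There is one attempt and no reset: what is moved stays moved. The work goes in short steps, Python scripts to look and compute and a tool call to move; the robot and the scene stay as the last step left them, time stands still between calls to the robot, and variables do not carry over. Pictures are saved under pics/ and viewed, about 8 in all and at most 12, crops included, and the job is handed in when it is done.

Besides the shell and the picture viewer there is one more tool, called after "Emit:" as name(argument=value, ...), one argument or row to a line, values as JSON. arm_command: Moves the arm, as the interface text tells. Its arguments: {"type":"object","properties":{"plan":{"type":"array","items":{"type":"number"}},"grip":{"type":"number"}},"required":["plan"]}

```bash
mkdir -p pics; cat > h.py <<'E'
import numpy as np, cv2
from scipy.spatial.transform import Rotation as R
from bench import ctrl
def rot(a):
    a=np.array(a,float)
    return a if a.shape==(3,3) else R.from_quat(a[[1,2,3,0]]).as_matrix()
def ray(c,u,v):
    d=cv2.undistortPoints(np.array([[[u,v]]],float),np.array(c["camera_matrix"],float),np.array([c["k1"],0,0,0,0.]))[0,0]
    # cv2 inverts drawn = r*(1+k1 r^2), the same model
    return np.array(c["eye"],float), rot(c["attitude"])@np.array([d[0],-d[1],-1.])
def onplane(c,u,v,z):
    e,d=ray(c,u,v); return e+d*(z-e[2])/d[2]
def pix(c,p):
    q=rot(c["attitude"]).T@(np.array(p)-c["eye"]); s=np.array([q[0],-q[1]])/-q[2]
    s=s*(1+c["k1"]*(s@s)); K=np.array(c["camera_matrix"]); return K[:2,:2]@s+K[:2,2]
def save(n,im): cv2.imwrite("pics/"+n,cv2.cvtColor(im,cv2.COLOR_RGB2BGR))
E
python3 - <<'E'
from h import *
for n in("top","scene"):
    c=ctrl.camera(n); save(n+"1.png",c["color"]); print(n,c["eye"],c["attitude"],c["k1"],np.array(c["camera_matrix"]).tolist())
o=ctrl.get_obs(); print({k:np.round(v,3) for k,v in o.items()})
E
```

```text
top [0.42015151 0.01868486 0.91620729] [ 0.71424653  0.01623863 -0.02280089 -0.6993342 ] -0.10949367404908905 [[453.6972324941378, 0.0, 314.5866513723758], [0.0, 453.6972324941378, 237.1093348505865], [0.0, 0.0, 1.0]]
scene [0.83705226 0.25068898 0.81367274] [0.4468673  0.14307817 0.25437234 0.84565535] -0.0029470626820857285 [[506.1589327704326, 0.0, 313.7407342793812], [0.0, 506.1589327704326, 239.55533907446184], [0.0, 0.0, 1.0]]
{'time_s': np.float64(0.1), 'q': array([ 1.035,  0.181,  1.608, -0.   ,  1.354, -0.206]), 'dq': array([-0.   , -0.001, -0.001, -0.   ,  0.   ,  0.   ]), 'joint_efforts': array([ 1.0000e-03, -4.4588e+01, -3.5224e+01, -0.0000e+00,  4.0000e-03,
        0.0000e+00]), 'eef_pos': array([0.186, 0.544, 0.23 ]), 'eef_rot': array([-0.   ,  0.164,  0.986, -0.001]), 'wrist_force': array([-0.296,  0.136, -0.682]), 'torque': array([-0.022, -0.022, -0.019]), 'opening': np.float64(1.001)}
```

View pics/top1.png

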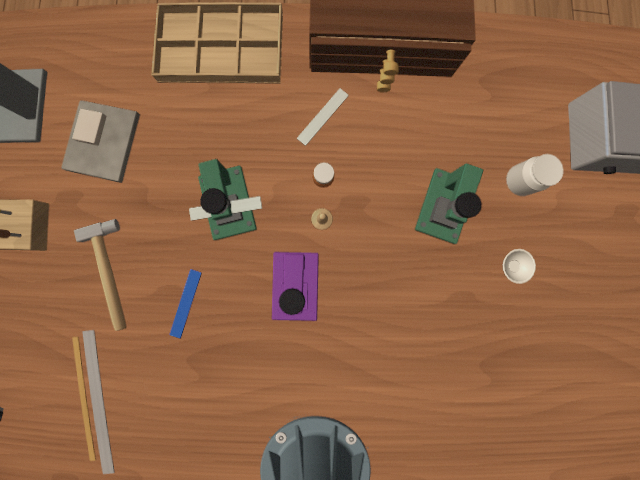

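View pics/scene1.png

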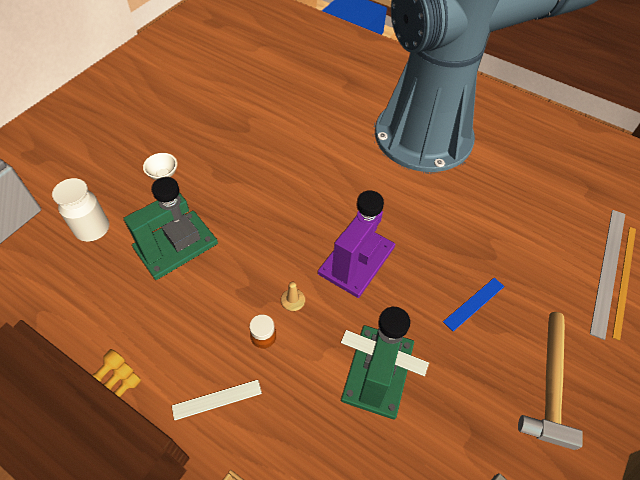

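Candidates for the loaded press: the green press at top (213,201) / scene (394,322), with a silver strip across its anvil; the green press at top (467,205) / scene (165,190), with an empty anvil; and the purple one at top (292,301) / scene (370,205). I choose the first. Other strips, at top (322,117) and blue (185,303), play no part. Next I measure the head in both views and check it in a crop.

```bash
cat > m.py <<'E'
from h import *
def disc(c,u,v,w=32):
    u0,v0=u-w,v-w; p=c["color"][v0:v+w,u0:u+w]
    m=(p.max(2)<45).astype(np.uint8)
    n,l,s,ce=cv2.connectedComponentsWithStats(m); i=1+np.argmax(s[1:,4])
    ct=max(cv2.findContours((l==i).astype(np.uint8),0,2)[0],key=cv2.contourArea)+[u0,v0]
    return ct
E
python3 - <<'E'
from m import *
t=ctrl.camera("top"); s=ctrl.camera("scene"); ims=[]
for c,u,v in((t,213,201),(s,394,322)):
    ct=disc(c,u,v); print(cv2.boundingRect(ct),cv2.contourArea(ct),cv2.fitEllipse(ct))
    x,y=cv2.minEnclosingCircle(ct)[0]
    print("ctr at z=.157",onplane(c,x,y,.157).round(4),"top-plane",onplane(c,x,y,.166).round(4))
    im=c["color"].copy(); cv2.drawContours(im,[ct.astype(np.int32)],-1,(255,0,0),1)
    ims.append(cv2.resize(im[v-60:v+100,u-70:u+70] if c is s else im[v-60:v+100,u-70:u+70],None,fx=2.8,fy=2.8)[:,:])
# expected rim pixel of top disc from a mean estimate
save("crop1.png",np.hstack(ims))
E
```

```text
(201, 189, 31, 27) 492.5 ((215.837646484375, 202.04440307617188), (24.169336318969727, 32.13530349731445), 133.22134399414062)
ctr at z=.157 [0.5164 0.1772 0.157 ] top-plane [0.5152 0.1754 0.166 ]
(379, 307, 31, 32) 730.5 ((393.8857421875, 322.173583984375), (30.304723739624023, 30.913257598876953), 0.6159878373146057)
ctr at z=.157 [0.5183 0.183  0.157 ] top-plane [0.5227 0.1839 0.166 ]
```

View pics/crop1.png

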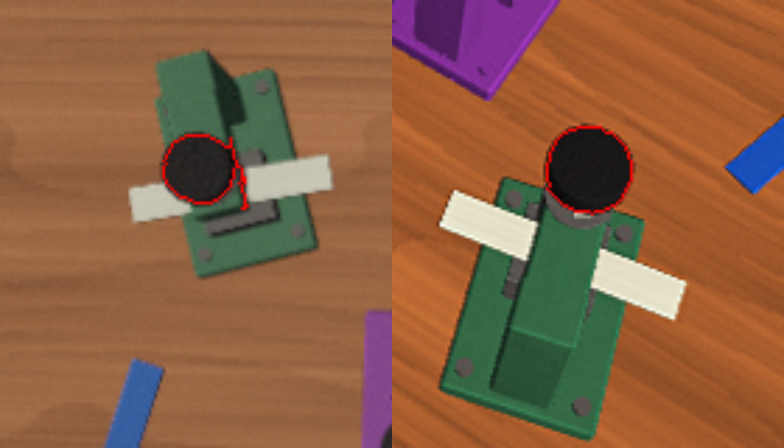

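The crop confirms green with a silver strip across the anvil. The top-view contour includes shadow; the disc itself is centred at about (213.4,201). I work out the shift from that.

```bash
cat > go.py <<'E'
from h import *
import sys
def togo(p):
    o=ctrl.get_obs(); return (rot(o["eef_rot"]).T@(np.array(p)-o["eef_pos"])*1000).round(1)
E
python3 - <<'E'
from go import *
t=ctrl.camera("top"); s=ctrl.camera("scene")
a=onplane(t,213.4,201,.164); b=onplane(s,393.9,322.2,.164); print(a,b)
p=(a+b)/2; p[2]=.23; print(p,togo(p),ctrl.get_obs()["time_s"])
E
```

```text
[0.51872886 0.18281569 0.164     ] [0.52126254 0.18408648 0.164     ]
[0.5199957  0.18345108 0.23      ] [-432.6 -232.8    1.1] 0.3
```

Emit:
arm_command(
  plan=[-36,-19.4,0,0,-36,-19.4,0,0,-36,-19.4,0,0,-36,-19.4,0,0,-36,-19.4,0,0,-36,-19.4,0,0,-36,-19.4,0,0,-36,-19.4,0,0,-36,-19.4,0,0,-36,-19.4,0,0,-36,-19.4,0,0,-36,-19.4,0,0,0,0,0,0,0,0,0,0],
  grip=0,
)

```text
time_s: 1.7
eef_pos: [0.5197, 0.1832, 0.231]
eef_rot: [-0.0, 0.165, 0.986, 0.0]
wrist_force: [-0.2, 0.6, -0.1]
opening: -0.002
```

```bash
python3 - <<'E'
from go import *
print(togo([.520,.1835,.17]))
t=ctrl.camera("top"); s=ctrl.camera("scene"); print(ctrl.get_obs()["time_s"],ctrl.get_obs()["wrist_force"])
save("over.png",np.hstack([cv2.resize(c["color"][v-70:v+70,u-60:u+60],None,fx=3,fy=3) for c,u,v in((t,213,201),(s,394,322))]))
E
```

```text
[-0.2  0.4 61. ]
1.8 [-0.36171994 -0.10557869  0.5973721 ]
```

View pics/over.png

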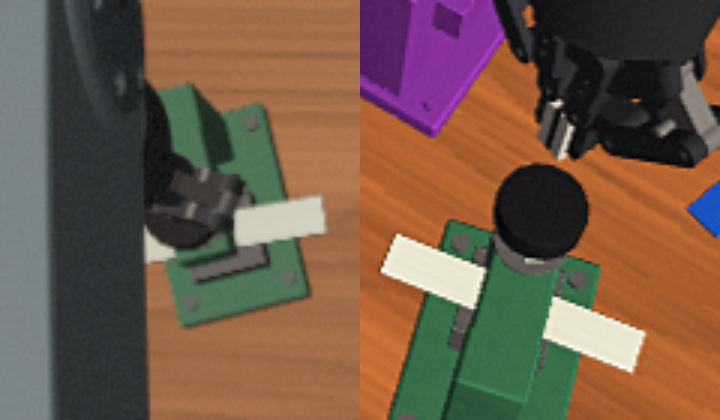

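The fingers are shut and above the head; tip at scene crop (560,155), disc at (540,208), which is consistent with being about 65 mm above it. Now descend to near contact.

Emit:
arm_command(
  plan=[0,0,15,0,0,0,15,0,0,0,15,0,0,0,10,0,0,0,3,0,0,0,0,0,0,0,0,0],
)

```text
time_s: 2.5
eef_pos: [0.5199, 0.1839, 0.1737]
eef_rot: [0.0, 0.164, 0.986, 0.0]
wrist_force: [-0.1, 0.9, -0.3]
opening: 0.001
```

Emit:
arm_command(
  plan=[0,0,4,0,0,0,4,0,0,0,4,0,0,0,4,0,0,0,0,0,0,0,0,0],
)

```text
time_s: 3.1
eef_pos: [0.52, 0.1839, 0.1577]
eef_rot: [0.0, 0.164, 0.986, 0.0]
wrist_force: [1.4, 0.0, 5.3]
opening: -0.005
```

```bash
python3 - <<'E'
from go import *
s=ctrl.camera("scene"); u,v=394,322;print(ctrl.get_obs()["torque"])
save("touch.png",cv2.resize(s["color"][v-70:v+70,u-80:u+80],None,fx=4,fy=4))
E
```

```text
[ 0.05214832 -0.13936248 -0.01280829]
```

View pics/touch.png

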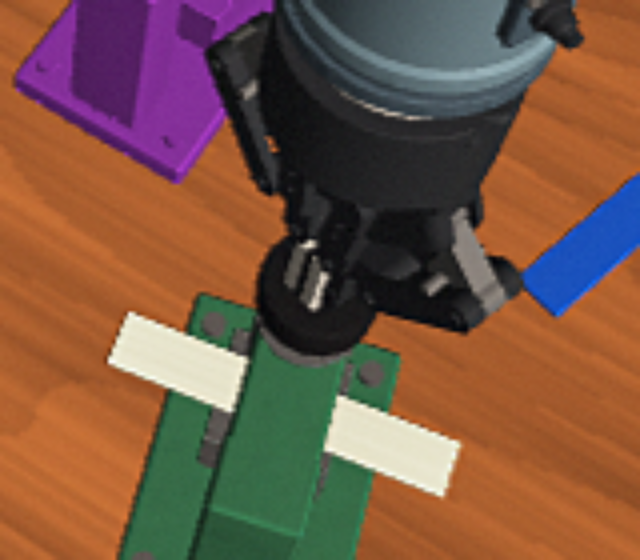

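Contact is centred on the disc (crop (315,290)), with 5.3 N at about 8 mm of travel, which matches the spring. Press on toward the stop.

Emit:
arm_command(
  plan=[0,0,3,0,0,0,3,0,0,0,3,0,0,0,2,0,0,0,0,0],
)

```text
time_s: 3.65
eef_pos: [0.52, 0.1839, 0.1469]
eef_rot: [0.001, 0.164, 0.986, 0.0]
wrist_force: [0.5, -0.6, 8.2]
opening: -0.005
```

Emit:
arm_command(
  plan=[0,0,1,0,0,0,0,0],
)

```text
time_s: 3.85
eef_pos: [0.52, 0.1839, 0.1461]
eef_rot: [0.001, 0.164, 0.986, 0.0]
wrist_force: [-0.0, 0.2, 7.5]
opening: 0.0
```

Not yet hard against the stop (only spring force). Half-millimetre steps now.

Emit:
arm_command(
  plan=[0,0,0.5,0,0,0,0,0],
)

```text
time_s: 4.05
eef_pos: [0.5201, 0.1839, 0.146]
eef_rot: [0.001, 0.164, 0.986, 0.0]
wrist_force: [-1.6, -1.1, 10.1]
opening: 0.001
```

Emit:
arm_command(
  plan=[0,0,0.5,0,0,0,0,0],
)

```text
time_s: 4.25
eef_pos: [0.5201, 0.1839, 0.146]
eef_rot: [0.001, 0.164, 0.986, 0.0]
wrist_force: [-2.9, -1.3, 12.9]
opening: -0.001
```

The tip has stopped moving at z = 0.146 while the force rises, so this is the hard stop. A little more force, then hold for about 1 s.

Emit:
arm_command(
  plan=[0,0,0.7,0,0,0,0,0,0,0,0,0,0,0,0,0,0,0,0,0,0,0,0,0,0,0,0,0,0,0,0,0,0,0,0,0,0,0,0,0,0,0,0,0],
)

```text
time_s: 5.35
eef_pos: [0.5201, 0.1839, 0.146]
eef_rot: [0.001, 0.164, 0.986, 0.0]
wrist_force: [-4.5, -1.8, 17.7]
opening: 0.001
```

Emit:
arm_command(
  plan=[0,0,-4,0,0,0,-4,0,0,0,-4,0,0,0,-5,0,0,0,-5,0,0,0,-10,0,0,0,-15,0,0,0,-20,0,0,0,-20,0,0,0,-10,0,0,0,0,0],
)

```text
time_s: 6.45
eef_pos: [0.5203, 0.184, 0.2426]
eef_rot: [0.001, 0.164, 0.986, 0.0]
wrist_force: [-0.6, 0.5, 0.2]
opening: -0.004
```

```bash
python3 - <<'E'
from m import *
s=ctrl.camera("scene"); u,v=394,322
ct=disc(s,u,v); print(cv2.boundingRect(ct),cv2.minEnclosingCircle(ct))
save("after.png",cv2.resize(s["color"][v-75:v+75,u-80:u+80],None,fx=4,fy=4))
E
```

```text
(379, 307, 31, 32) ((393.6526794433594, 322.2404479980469), 15.817133903503418)
```

View pics/after.png

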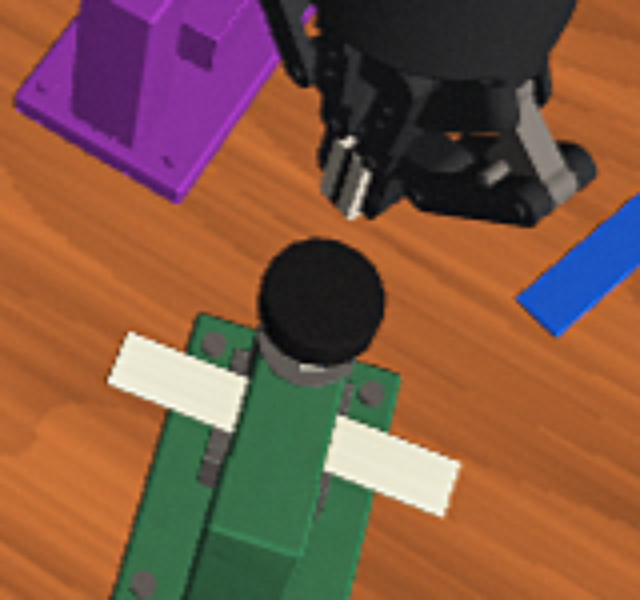

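The head's bounding box (379,307,31,32) matches the one before pressing, so the plunger is fully up. The strip is unmoved at crop (180,380)–(395,465), and the gripper is clear at (345,190). Handing in.

```bash
python3 -c "
from bench import ctrl
print(ctrl.hand_in())"
```

```text
the job is handed in; nothing more can be done
None
```

I stamped the strip in the loaded green press and handed the job in. I pushed the plunger head down with the shut fingertips to its hard stop, held it there for about 1 s, then lifted clear.

- **Pressing:** the fingertips stopped moving at z = 0.146 m, 20 mm below the head's up position. The force rose from about 8 N to 18 N with no further travel, which marks the stop.
- **Afterwards:** the head is back at its earlier pixel position, so the plunger is fully up. The strip looks unmoved across the anvil, and the wrist force is near zero with the gripper about 75 mm above the head.
- **Other items:** I did not go near the empty press, the purple one or the other strips. The arm clock read about 6.5 s before hand-in.
- **Disagreement:** the two camera views placed the head about 3 mm apart, so I used their mean. The first outline in the top view had caught some shadow, so I read that centre from the crop by eye. Contact was well inside the 44 mm disc.

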